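# Stack the bearing, spacer and gear on the spindle and swing the gauge over

## Robot

A 6-joint arm with a two-finger parallel gripper is mounted at the origin on a cart in front of the work surface, level with it; the furniture and walls round the work are solid. World frame = base frame: x ahead of the robot, y to its left, z up, the work surface at z = 0. Lengths are in m, angles in degrees, forces in N, time in s.
With the tool pointing down it reaches from about 0.325 to 0.85 m from the base axis. Payload 4.4 kg.
Tool frame: the origin (TCP) lies at the very end of the fingers, on their centre line; the grasp point (between the pads) lies 19 mm behind it (bot.hold_point_z is the distance from the TCP to the grasp point, in m); z points along the fingers, y is the line along which they close (so a half turn about z gives the same grasp; the last joint's range is limited). The gripper opens to 94 mm and grips with 3 to 60 N. Pads are 16 mm wide; open, the fingers measure 119 mm over their backs; the gripper's body (75 mm by 177 mm) begins 78 mm behind the grasp point.
Start: joints at [-79.154, 11.837, 88.321, -0, 79.842, -8.623], TCP at [0.192, -0.542, 0.182] pointing down, gripper open.
Joint ranges: [-156.59, 156.59], [-49.26, 127.26], [12.9, 141.05], [-63.56, 243.56], [4.71, 150.69], [-161.64, 161.64]. Speed limits (degrees/s): [159.86, 159.86, 180, 180, 180, 180].

## Interface

Orientations are given as a 3x3 rotation matrix whose columns are the frame's x, y, z axes.
In Python, from rig import bot, imaging gives the robot as it stands.
- The arm moves only by the tool step_arm, never from a script. Its argument "motion" is a list of rows, each a list of 7 numbers: the turn, a rotation vector about the world's x, y, z in rad, then the shift along the world's x, y, z in mm, then the opening, from 0 (shut) to 1 (fully open). In form: [[rx, ry, rz, tx, ty, tz, gripper], ...]. A call has 1 to 20 rows; each row is the pose to reach, as a shift and turn from the pose commanded when the call began; what a row does not reach only later rows make up. A row lasts 1/8 s, in which the tool goes at most 62.5 mm and 10.7 degrees, less where a joint would pass 70% of its speed; a pose out of reach is approached as far as the arm can. A call with a gripper value outside its range is refused whole. The fingers move at their own pace and stop on an object; "newtons" is the grip in N (left out, the last holds). Time passes only in rows, so rows that repeat a pose let the fingers close. It gives the time, the measured TCP pose, the force, the opening and the grip force at its end, in the units of the state.
- bot.state(): the state, without advancing time (a new reading comes with each control period).
- imaging.grab_frame(name): name is "scene" or "top"; returns a dict with "color" (480x640x3 uint8, red, green, blue), "z_map" (480x640 float32, m along the optical axis (not along the pixel's ray), 0 where there is no reading), "fx", "fy", "cx", "cy" (pixels), "dist" ([k1, k2, p1, p2, k3] as OpenCV has them; the pictures are not rectified), "rvec" (rotation vector, rad) and "tvec" (3), from world to camera coordinates, as OpenCV has them. Camera axes: x right, y down, z forward; pixel columns grow to the right and rows downward; lengths in m; the calibration is good to about 2 mm. A picture is of the moment at which its call begins.
- bot.hand_in(): hands the job in; it is judged then, once.
The state is a dict: "time_s": time; "joint_pos": joint angles; "qd": joint speeds; "tau": joint torques, N m; "tcp_pos": TCP position; "ee_rot": TCP orientation; "ft_force": force on the tool from outside, world axes, zero at the start; "torque": the same for the moment, N m; "grip_width": finger opening in m; "grip_force": force on a finger pad.
Only numpy, scipy, OpenCV 4.12 (cv2) and the standard library are available. Lean on these libraries where they do the work, as an engineer would, in place of code of your own. Each camera call takes 0.05 s, during which the arm holds its last target. There are 200 camera calls.

## Task

Build up the stack on the stepped spindle of the assembly stand: first the ball bearing, then the thick spacer sleeve, then the gear with its hub upward, lowering each one down the spindle (not letting it fall) until it sits fully home on what is below it. Then turn the gauge arm by its knob from its parked side until the knob stands over the spindle, the arm's tail on the index line, coming up to the line from the parked side only and never going past it. Leave the other things on the bench where they are.

Things in the scene. Friction and masses are not known exactly. Their poses are not given: they have to be found in the camera images.
- stand: Grey assembly stand fixed to the bench: base plate 235 x 90 x 12 mm with a steel spindle near one end and a grey pillar (26 to 52 mm wide, 113 mm high with the gauge on it) near the other. Origin on the bench under the spindle axis; x points from the spindle to the pillar, whose axis is 140 mm away; z up.
- seat (a point): Point on the spindle axis at the top of the round seat (42 mm wide, 22 mm over the bench). Axes as the stand's. Home heights of the undersides above it: bearing 0, sleeve 16, gear 46 mm. Above the seat the spindle is 17 mm thick up to 36 mm, tapers to 8.6 mm at 42 mm, and from 57 mm narrows to a 3 mm nose that ends at 65 mm.
- bearing: Loose steel ball bearing, a flat ring 62 mm across and 16 mm thick with a bore of about 23 mm, lying flat on the bench, 0.15 kg. Origin at the centre of its underside, z along its axis, up.
- sleeve: Loose dark steel spacer sleeve, a plain thick ring 60 mm across and 30 mm tall with a bore of 21 mm, standing flat on the bench, 0.25 kg. Origin at the centre of its underside, z along its axis, up.
- gear: Loose steel spur gear 67 mm across the teeth; rim 16 mm thick, round hub 32 mm across rising 8 mm above the rim (24 mm tall in all), bore about 11.5 mm, which fits only the thin upper part of the spindle; lies flat with the hub upward, 0.2 kg. Origin at the centre of its underside, z along its axis, up. It can be held by rim or hub.
- gauge (a joint): Angle (rad) of the gauge arm about the pillar axis, counter-clockwise from above. 0: it points along the stand's +y; 1.571: along the stand's -x, over the spindle, tail on the black index line behind the pillar. Starts at 0 to 0.45. Friction about 0.06 N m, stays where left; no stop at the mark (range ends at 2.1).
- knob (a point): Grip point on the upright round black knob at the end of the gauge arm, on the knob's axis, 140 mm from the pillar axis and 130.5 mm over the bench. The knob is 22 mm across from 116 to 146 mm over the bench (its top) and can be gripped from above at any yaw.
- pivot (a point): Point on the pillar's axis, about which the gauge arm turns, at the height of the knob's grip point. The arm is an aluminium bar 20 mm wide, 8 mm thick, its underside 95.5 mm over the bench: 3.5 mm above the finished stack, so it passes only if all parts are home.
- tape_roll: Bystander: roll of black tape, 64 mm across, 18 mm thick, lying flat, origin at the centre of its underside. Not part of the stack.
- capacitor: Bystander: grey metal can 35 mm across, 73 mm tall, upright, origin at the centre of its underside.
- wrench_a: Bystander: flat spanner 187 mm long, 6 mm thick, lying near the front edge on the right.
- paint_brush: Bystander: paint brush 190 mm long, lying on the left.
Things that resemble listed ones, but are neither listed nor needed, are in the scene too. Leave any brown look-alike of the sleeve alone.

How it is judged (in metres and radians):
On the way, in this order (a step that is already met when the one before it is completed fails the run):
1. the bearing is fully home on the seat (z of bearing in the frame of seat between -0.003 and 0.003 m and horizontal distance between bearing and seat below 0.006 m and angle between bearing's own z axis and vertical below 0.06 rad), for 0.2 s.
2. the sleeve is fully home on the bearing (all of step 1 and z of sleeve in the frame of seat between 0.013 and 0.019 m and horizontal distance between sleeve and seat below 0.006 m and angle between sleeve's own z axis and vertical below 0.06 rad), for 0.2 s.
3. the gear is fully home on the sleeve, hub up (all of step 2 and z of gear in the frame of seat between 0.043 and 0.049 m and horizontal distance between gear and seat below 0.006 m and angle between gear's own z axis and vertical below 0.06 rad), for 0.2 s.
4. the gauge arm stands on the index line over the stack (all of step 3 and value of joint gauge between 1.491 and 1.651 rad), for 0.2 s.
At the end, for the whole second after the job is handed in: The bearing lies on the seat, the sleeve on the bearing and the gear, hub up, on the sleeve, each within 3 mm of its home height, within 6 mm of the spindle axis, level within 0.06 rad and at rest; the gauge arm stands within 0.08 rad of the index line (1.571) (all of step 4 and linear speed of each of bearing, sleeve, gear below 0.02 m/s); the robot touches nothing.
It fails at once if a ring falls down the spindle (faster than 0.45 m/s within 15 mm of its axis) instead of being lowered ((horizontal distance between bearing and seat below 0.015 m and linear speed of bearing above 0.45 m/s) or (horizontal distance between sleeve and seat below 0.015 m and linear speed of sleeve above 0.45 m/s) or (horizontal distance between gear and seat below 0.015 m and linear speed of gear above 0.45 m/s)).
It fails at once if the gauge arm goes past the index line (by more than 0.09 rad) (value of joint gauge above 1.661 rad).
It fails at once if a bystander (tape roll, capacitor, spanner, brush) is moved more than 30 mm (distance of any of tape_roll, capacitor, wrench_a, paint_brush from where it was at the start of the episode above 0.03 m).
It also fails if it takes over 72 s, if anything falls off the work surface, if the arm or the gripper's body presses on something with over 40 N, if the wrist force passes 120 N, or if a joint passes its speed limit or range.

## Working session

There is one attempt and no reset: what is moved stays moved. The work goes in short steps, Python scripts to look and compute and a tool call to move; the robot and the scene stay as the last step left them, time stands still between calls to the robot, and variables do not carry over. Pictures are saved under pics/ and viewed, at most 10 in all, crops included, and the job is handed in when it is done.

Besides the shell and the picture viewer there is one more tool, called after ">>>" as name(argument=value, ...) on one line, values as JSON. step_arm: Moves the arm, as the interface text tells. Its arguments: {"type":"object","properties":{"motion":{"type":"array","items":{"type":"array","items":{"type":"number"}}},"newtons":{"type":"number"}},"required":["motion"]}

```bash
mkdir -p pics; cat > h.py <<'E'
import numpy as np,cv2
from rig import bot,imaging
def cloud(f):
    h,w=f["z_map"].shape
    K=np.array([[f["fx"],0,f["cx"]],[0,f["fy"],f["cy"]],[0,0,1]])
    u,v=np.meshgrid(np.arange(w),np.arange(h))
    p=cv2.undistortPoints(np.stack([u,v],-1).reshape(-1,1,2).astype(np.float64),K,np.array(f["dist"])).reshape(h,w,2)
    R=cv2.Rodrigues(np.array(f["rvec"],float))[0];t=np.array(f["tvec"],float).ravel()
    d=np.dstack([p,np.ones((h,w))])
    P=(d*f["z_map"][...,None]-t)@R
    P[f["z_map"]==0]=np.nan
    return P,d@R,-R.T@t   # points, ray dirs, cam centre
def onplane(D,C,u,v,z):
    d=D[int(v),int(u)];return C+d*(z-C[2])/d[2]
E
python3 - <<'E'
from h import *
for n in("scene","top"):
    f=imaging.grab_frame(n);np.savez("f_%s.npz"%n,**f)
    cv2.imwrite(f"pics/{n}1.png",f["color"][...,::-1])
    P,D,C=cloud(f);print(n,C,f["fx"],np.isfinite(P[...,0]).mean())
print(bot.state()["tcp_pos"],bot.state()["ee_rot"])
E
```

```text
scene [-0.47108038  0.76242568  0.90353991] 609.0396607413414 0.9959537760416667
top [ 0.3436446  -0.01792465  1.07477287] 481.4878743966912 0.9961588541666667
[ 0.19149037 -0.5413694   0.18131316] [[ 9.42817835e-01  3.33308196e-01 -4.20413970e-04]
 [ 3.33308352e-01 -9.42815753e-01  1.99948906e-03]
 [ 2.70073176e-04 -2.02528143e-03 -9.99997913e-01]]
```

View pics/top1.png

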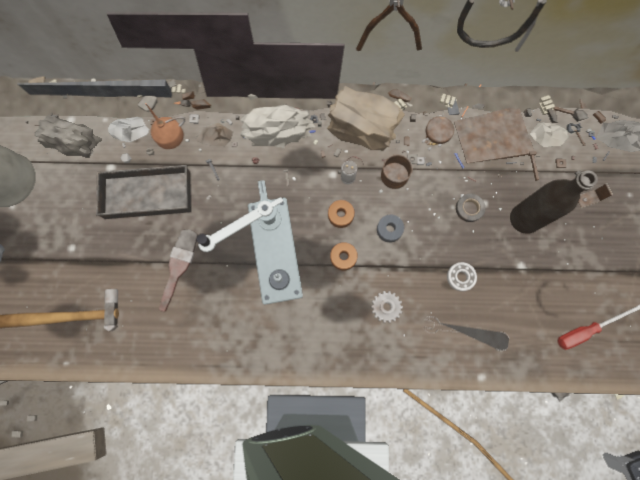

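View pics/scene1.png

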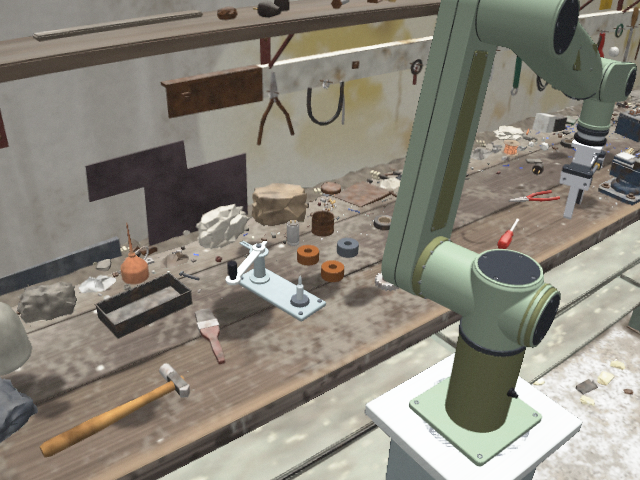

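The top view shows the spindle at (279,280), pillar (265,210), knob (205,242), bearing (462,277), dark sleeve (391,228), gear (387,307) and tape roll (470,207). The scene view shows the same layout. The orange-brown rings are the look-alikes.

```bash
cat >> h.py <<'E'
def ring(P,D,C,u,v,top,r=22,zlo=None):
    "outer-circle centre (x,y), diameter and top height of part near pixel, by depth mask + min circle of rays on the top plane"
    m=np.zeros(P.shape[:2],np.uint8);z=np.nan_to_num(P[...,2])
    b=np.zeros_like(m);cv2.circle(b,(u,v),r,1,-1)
    m=((z>(zlo if zlo is not None else top-.006))&(z<top+.008)&(b>0)).astype(np.uint8)
    n,l,s,c=cv2.connectedComponentsWithStats(m);k=1+np.argmax(s[1:,4]);ys,xs=np.where(l==k)
    q=np.array([onplane(D,C,x,y,top)[:2] for x,y in zip(xs,ys)],np.float32)
    (cx,cy),R=cv2.minEnclosingCircle(q)
    mid=(q.max(0)+q.min(0))/2
    return dict(circ=np.round([cx,cy,2*R],4),bbox=np.round(mid,4),ext=np.round(np.ptp(q,axis=0),4),ztop=round(float(np.median(z[l==k])),4),n=len(xs))
E
python3 - <<'E'
from h import *
f=dict(np.load("f_top.npz"));P,D,C=cloud(f)
for n,u,v,t,r in [("bearing",462,277,.016,22),("sleeve",391,228,.030,22),("gear",387,307,.016,24),("tape",470,207,.018,22),("seat",279,280,.022,18),("knob",205,242,.146,12),("pilltop",265,210,.113,14),("brown",344,256,.03,20),("brown2",341,213,.03,20),("cap",349,170,.073,20)]:
    try: print(n,ring(P,D,C,u,v,t,r))
    except Exception as e: print(n,e,P[v,u])
z=P[...,2]
print("plate corners");
m=((np.abs(z-.012)<.005)).astype(np.uint8);m[:190]=0;m[310:]=0;m[:,:240]=0;m[:,310:]=0
q=np.array([onplane(D,C,x,y,.012)[:2] for y,x in zip(*np.where(m))],np.float32)
print(cv2.minAreaRect(q),cv2.boxPoints(cv2.minAreaRect(q)))
np.set_printoptions(precision=0,suppress=True,linewidth=250)
print(z[268:294:1,264:296:2]*1000)
print(z[230:254:2,194:220:2]*1000)
print(bot.state()["grip_width"])
E
```

```text
bearing {'circ': array([ 0.5029, -0.3208,  0.063 ]), 'bbox': array([ 0.5036, -0.3209], dtype=float32), 'ext': array([0.0603, 0.062 ], dtype=float32), 'ztop': 0.0145, 'n': 505}
sleeve {'circ': array([ 0.6079, -0.1626,  0.0611]), 'bbox': array([ 0.6074, -0.1639], dtype=float32), 'ext': array([0.06  , 0.0581], dtype=float32), 'ztop': 0.0297, 'n': 489}
gear {'circ': array([ 0.4333, -0.1541,  0.0681]), 'bbox': array([ 0.4333, -0.1549], dtype=float32), 'ext': array([0.0651, 0.0653], dtype=float32), 'ztop': 0.0164, 'n': 548}
tape {'circ': array([ 0.6615, -0.3476,  0.0657]), 'bbox': array([ 0.6621, -0.348 ], dtype=float32), 'ext': array([0.0642, 0.0638], dtype=float32), 'ztop': 0.0173, 'n': 456}
seat {'circ': array([0.4866, 0.0843, 0.0493]), 'bbox': array([0.4877, 0.0845], dtype=float32), 'ext': array([0.0464, 0.0484], dtype=float32), 'ztop': 0.022, 'n': 271}
knob {'circ': array([0.5474, 0.2262, 0.0228]), 'bbox': array([0.5482, 0.2263], dtype=float32), 'ext': array([0.0204, 0.0204], dtype=float32), 'ztop': 0.1462, 'n': 97}
pilltop {'circ': array([0.6231, 0.1092, 0.0317]), 'bbox': array([0.62
[... 2720 characters left out ...]
 [ 13.  13.   4. 146. 145. 143.   0.   2.  -2.   1. 103. 104. 104.]
 [ 11.  13. 146. 146. 148. 145. 146. 104. 103. 103. 104. 104. 106.]
 [ 15.  11. 147. 148. 149. 147. 145. 137. 103. 104. 106. 102. 104.]
 [ 15.  12. 149. 145. 146. 148. 150. 138. 120. 106. 103. 106. 102.]
 [ 15.   5.   6. 144. 147. 147. 143. 133. 116. 106. 104. 101.   0.]
 [ 11.  -1.   1. 103. 139. 133. 132. 125. 106. 106. 107.   1.   1.]
 [ 10.  -1.   1. 104. 103. 119. 116. 105. 103. 106. 103.   3.  -2.]
 [ 10.  -1.   4.  -0. 104. 104. 103. 108. 107. 104.   2.  -0.   1.]
 [  2.   3.  -0.   2.   2. 105. 106. 105.  99.   2.  -2.   0.   1.]
 [ -1.   1.  -3.  -3.  -1.   1.  -1.   0.  -1.  -3.  -4.   0.   3.]]
0.09383949178001783
```

>>> step_arm(motion=[[0,0,-0.04,50,35,0,1],[0,0,-0.08,100,70,0,1],[0,0,-0.12,150,105,0,1],[0,0,-0.16,200,140,0,1],[0,0,-0.16,250,176,-20,1],[0,0,-0.16,290,205,-50,1],[0,0,-0.16,312,220,-81,1],[0,0,-0.16,312,220,-81,1],[0,0,-0.16,312,220,-81,1]], newtons=25)

```text
time_s: 1.23
tcp_pos: [0.5034, -0.3228, 0.1018]
ee_rot: [[0.984, 0.179, -0.0], [0.179, -0.984, -0.001], [-0.0, 0.001, -1.0]]
ft_force: [0.5, 0.1, 0.0]
grip_width: 0.0938
grip_force: 0.0
```

```bash
python3 - <<'E'
from h import *
s=bot.state();print(s["tcp_pos"],s["ft_force"])
f=imaging.grab_frame("scene");np.savez("f_scene.npz",**f)
c=f["color"][180:300,200:420,::-1];cv2.imwrite("pics/sc2.png",cv2.resize(c,None,fx=3.6,fy=3.6))
# nose & spindle axis in each view
for n in("top","scene"):
    g=dict(np.load(f"f_{n}.npz"));P,D,C=cloud(g);z=P[...,2]
    R=np.array([.4866,.0843]);near=np.hypot(P[...,0]-R[0],P[...,1]-R[1])<.02
    for a,b in((.045,.055),(.06,.078),(.078,.092)):
        m=near&(z>a)&(z<b);print(n,a,m.sum(),np.median(P[m],0))
    m=near&(z>.06);ys,xs=np.where(m);i=np.argmin(ys);print("topmost",xs[i],ys[i],onplane(D,C,xs[i],ys[i],.086))
E
```

```text
[ 0.50335385 -0.32279152  0.10178037] [0.46453257 0.11559936 0.04969642]
top 0.045 4 [0.48207008 0.07662396 0.0507061 ]
top 0.06 21 [0.48331615 0.08189722 0.06302638]
top 0.078 14 [0.48661938 0.0820326  0.08257997]
topmost 276 273 [0.49025197 0.08297369 0.086     ]
scene 0.045 20 [0.4817711  0.08605917 0.0505314 ]
scene 0.06 31 [0.48463375 0.08222633 0.06683002]
scene 0.078 10 [0.48302762 0.08145965 0.08254604]
topmost 299 276 [0.48566773 0.0824845  0.086     ]
```

View pics/sc2.png

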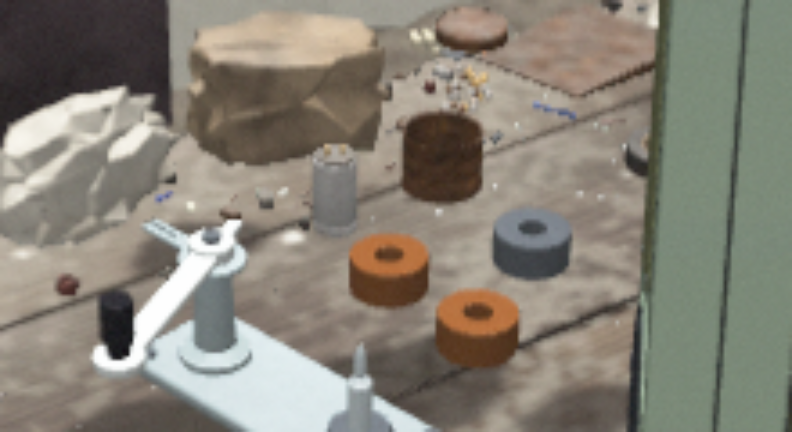

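The scene crop confirms the blue-grey sleeve at crop (532,243), two orange decoys, the spindle nose at (360,347) and the knob at (117,310). I'll grasp the bearing.

>>> step_arm(motion=[[0,0,0,0,0,-30,1],[0,0,0,0,0,-60,1],[0,0,0,0,0,-80,1],[0,0,0,0,0,-92,1],[0,0,0,0,0,-98,1],[0,0,0,0,0,-98,1],[0,0,0,0,0,-98,0.5],[0,0,0,0,0,-98,0.5],[0,0,0,0,0,-98,0.5],[0,0,0,0,0,-98,0.5],[0,0,0,0,0,-98,0.5],[0,0,0,0,0,-95,0.5],[0,0,0,0,0,-85,0.5],[0,0,0,0,0,-60,0.5],[0,0,0,0,0,-20,0.5],[0,0,0,0,0,20,0.5],[0,0,0,0,0,20,0.5]], newtons=30)

```text
time_s: 3.4
tcp_pos: [0.5066, -0.3246, 0.1267]
ee_rot: [[0.984, 0.179, 0.008], [0.179, -0.984, -0.007], [0.006, 0.008, -1.0]]
ft_force: [0.5, -0.4, -0.0]
grip_width: 0.0473
grip_force: 0.0
```

```bash
python3 - <<'E'
from h import *
s=bot.state();print(s["tcp_pos"],s["ft_force"],s["grip_width"])
f=imaging.grab_frame("top")
c=f["color"][190:390,320:590,::-1];cv2.imwrite("pics/t2.png",cv2.resize(c,None,fx=2.8,fy=2.8))
E
```

```text
[ 0.50660544 -0.32464063  0.12671709] [ 0.5217235  -0.41867658 -0.01841405] 0.04726459975663618
```

View pics/t2.png

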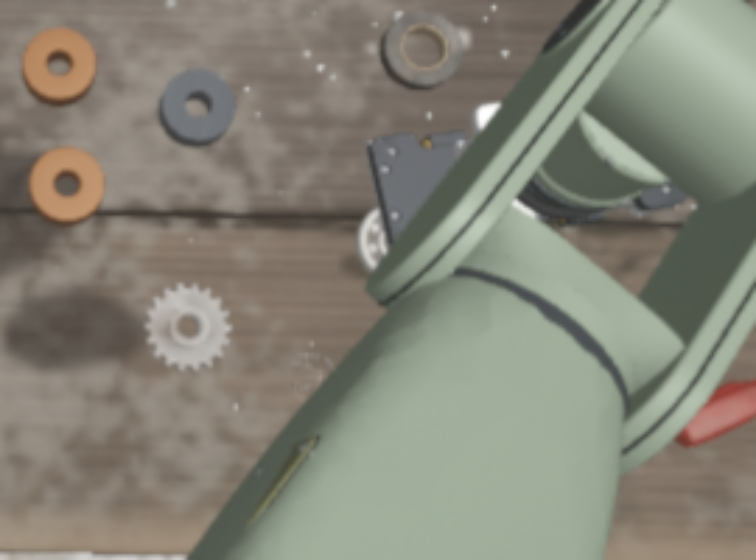

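The bearing's left edge is still at crop x≈358, so it didn't move. I probably lifted before the fingers had closed. I'll retry with a check before lifting.

>>> step_arm(motion=[[0,0,0,0,0,0,1],[0,0,0,0,0,0,1],[0,0,0,0,0,0,1],[0,0,0,0,0,0,1],[0,0,0,0,0,0,1],[0,0,0,0,0,0,1]])

```text
time_s: 4.2
tcp_pos: [0.5037, -0.3222, 0.1214]
ee_rot: [[0.984, 0.179, 0.0], [0.179, -0.984, -0.0], [0.0, 0.0, -1.0]]
ft_force: [0.3, -0.4, -0.3]
grip_width: 0.0937
grip_force: 0.0
```

>>> step_arm(motion=[[0,0,0,0,0,-40,1],[0,0,0,0,0,-80,1],[0,0,0,0,0,-105,1],[0,0,0,0,0,-118,1],[0,0,0,0,0,-118,1],[0,0,0,0,0,-118,0.4],[0,0,0,0,0,-118,0.4],[0,0,0,0,0,-118,0.4],[0,0,0,0,0,-118,0.4],[0,0,0,0,0,-118,0.4],[0,0,0,0,0,-118,0.4],[0,0,0,0,0,-118,0.4]], newtons=30)

```text
time_s: 5.7
tcp_pos: [0.5036, -0.3221, 0.0033]
ee_rot: [[0.984, 0.179, -0.0], [0.179, -0.984, 0.0], [-0.0, -0.0, -1.0]]
ft_force: [0.1, -0.4, 0.2]
grip_width: 0.038
grip_force: 0.0
```

>>> step_arm(motion=[[0,0,0,0,0,0,1],[0,0,0,0,0,0,1],[0,0,0,0,0,0,1],[0,0,0,0,0,0,1],[0,0,0,0,0,30,1],[0,0,0,0,0,80,1],[0,0,0,0,0,118,1],[0,0,0,0,60,118,1],[0,0,0,0,120,118,1],[0,0,0,0,180,118,1],[0,0,0,0,220,118,1],[0,0,0,0,220,118,1]])

```text
time_s: 7.2
tcp_pos: [0.5033, -0.0996, 0.1214]
ee_rot: [[0.983, 0.183, -0.0], [0.183, -0.983, 0.0], [-0.0, -0.0, -1.0]]
ft_force: [0.3, -1.0, 0.5]
grip_width: 0.0942
grip_force: 0.0
```

```bash
python3 - <<'E'
from h import *
f=imaging.grab_frame("top");np.savez("f_top2.npz",**f)
P,D,C=cloud(f)
for z in(.012,.016):print(ring(P,D,C,462,277,z,26,.007))
c=f["color"][190:390,320:590,::-1];cv2.imwrite("pics/t3.png",cv2.resize(c,None,fx=2.8,fy=2.8))
E
```

```text
{'circ': array([ 0.5032, -0.3214,  0.0645]), 'bbox': array([ 0.5042, -0.322 ], dtype=float32), 'ext': array([0.0606, 0.0624], dtype=float32), 'ztop': 0.0141, 'n': 547}
{'circ': array([ 0.5026, -0.3203,  0.0642]), 'bbox': array([ 0.5036, -0.3208], dtype=float32), 'ext': array([0.0604, 0.0622], dtype=float32), 'ztop': 0.0142, 'n': 550}
```

View pics/t3.png

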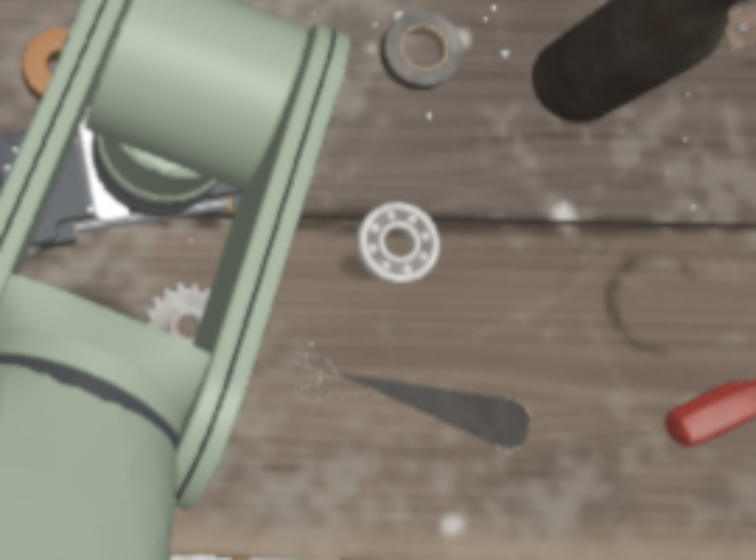

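The bearing at crop (399,242) hasn't moved at all, so the fingers passed over or through it. I'll check where the fingertips really are using the cameras.

```bash
python3 - <<'E'
from h import *
s=bot.state();print(s["tcp_pos"],s["joint_pos"])
f=imaging.grab_frame("scene");P,D,C=cloud(f)
np.set_printoptions(precision=3,suppress=True)
m=(np.abs(P[...,0]-.503)<.03)&(np.abs(P[...,1]+.1)<.08)&(P[...,2]>.045)
for a in np.arange(.045,.26,.015):
    q=P[m&(P[...,2]>=a)&(P[...,2]<a+.015)]
    if len(q):print(round(a,3),len(q),q.min(0),q.max(0))
ys,xs=np.where(m&(P[...,2]<.3));print(xs.min(),xs.max(),ys.min(),ys.max())
c=f["color"][160:330,270:490,::-1];cv2.imwrite("pics/s3.png",cv2.resize(c,None,fx=3.5,fy=3.5))
E
```

```text
[ 0.50366889 -0.10131826  0.12152791] [-2.10109798e+01  7.82690030e+00  1.00574509e+02 -3.19221294e-02
  7.15678002e+01  5.85456271e+01]
0.135 23 [ 0.485 -0.154  0.142] [ 0.522 -0.049  0.15 ]
0.15 85 [ 0.481 -0.161  0.15 ] [ 0.519 -0.04   0.165]
0.165 94 [ 0.481 -0.162  0.165] [ 0.523 -0.038  0.18 ]
0.18 92 [ 0.483 -0.16   0.18 ] [ 0.518 -0.039  0.195]
0.195 97 [ 0.481 -0.16   0.195] [ 0.523 -0.039  0.21 ]
0.21 104 [ 0.479 -0.161  0.21 ] [ 0.525 -0.038  0.225]
0.225 26 [ 0.481 -0.159  0.225] [ 0.525 -0.042  0.24 ]
0.24 85 [ 0.473 -0.155  0.241] [ 0.522 -0.02   0.255]
0.255 102 [ 0.473 -0.171  0.255] [ 0.531 -0.02   0.27 ]
328 376 166 237
```

View pics/s3.png

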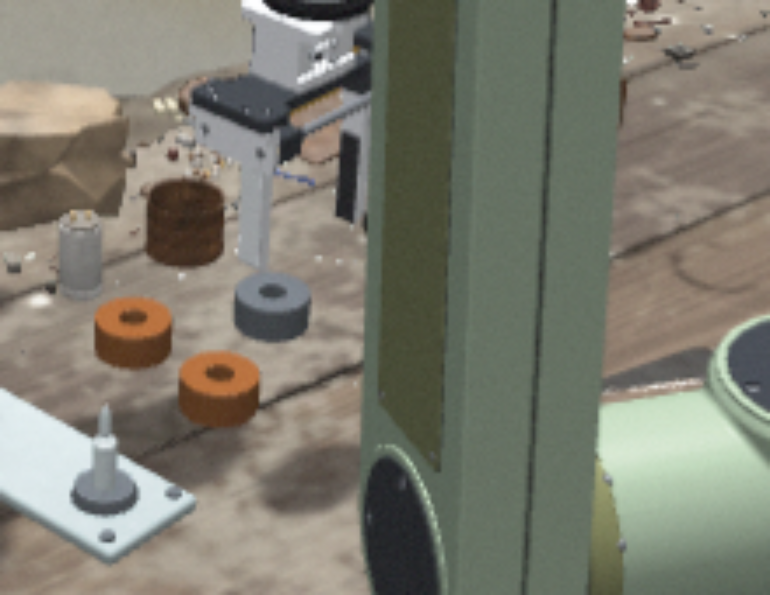

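The fingertips show at z≈0.141 while the reported TCP z is 0.1215. The reported TCP therefore sits about 20 mm below the real tips, and x and y agree. I'll correct for that.

>>> step_arm(motion=[[0,0,0,0,-60,0,1],[0,0,0,0,-120,0,1],[0,0,0,0,-180,0,1],[0,0,0,0,-220,-20,1],[0,0,0,0,-220,-60,1],[0,0,0,0,-220,-100,1],[0,0,0,0,-220,-120,1],[0,0,0,0,-220,-130,1],[0,0,0,0,-220,-134,1],[0,0,0,0,-220,-136,1],[0,0,0,0,-220,-136,1],[0,0,0,0,-220,-136,0.4],[0,0,0,0,-220,-136,0.4],[0,0,0,0,-220,-136,0.4],[0,0,0,0,-220,-136,0.4],[0,0,0,0,-220,-136,0.4],[0,0,0,0,-220,-136,0.4]], newtons=30)

```text
time_s: 9.43
tcp_pos: [0.5038, -0.3224, -0.0145]
ee_rot: [[0.984, 0.179, 0.0], [0.179, -0.984, -0.001], [0.0, 0.001, -1.0]]
ft_force: [-0.6, -0.9, 0.3]
grip_width: 0.0605
grip_force: 30.0
```

>>> step_arm(motion=[[0,0,0,0,0,5,0.4],[0,0,0,0,0,25,0.4],[0,0,0,0,0,60,0.4],[0,0,0,0,0,100,0.4],[0,0,0,0,20,120,0.4],[0,0,0,0,60,120,0.4],[0,0,0,-2,110,120,0.4],[0,0,0,-5,160,120,0.4],[0,0,0,-7,210,120,0.4],[0,0,0,-10,260,120,0.4],[0,0,0,-12,310,120,0.4],[0,0,0,-14,350,120,0.4],[0,0,0,-16,380,120,0.4],[0,0,0,-17,400,120,0.4],[0,0,0,-17,406,120,0.4],[0,0,0,-17,406,120,0.4],[0,0,0,-17,406,120,0.4]])

```text
time_s: 11.55
tcp_pos: [0.4868, 0.0831, 0.1056]
ee_rot: [[0.984, 0.178, 0.0], [0.178, -0.984, -0.0], [0.0, 0.0, -1.0]]
ft_force: [0.3, -0.3, -1.6]
grip_width: 0.0609
grip_force: 30.0
```

```bash
python3 - <<'E'
from h import *
s=bot.state();print(s["tcp_pos"],s["grip_width"])
f=imaging.grab_frame("scene");P,D,C=cloud(f)
np.set_printoptions(precision=3,suppress=True)
m=(np.abs(P[...,0]-.4865)<.08)&(np.abs(P[...,1]-.0835)<.08)
for a in np.arange(.03,.26,.01):
    q=P[m&(P[...,2]>=a)&(P[...,2]<a+.01)]
    if len(q):print(round(a,3),len(q),q.min(0),q.max(0))
c=f["color"][170:320,230:400,::-1];cv2.imwrite("pics/s4.png",cv2.resize(c,None,fx=4,fy=4))
np.savez("f_s4.npz",**f)
E
```

```text
[0.48684757 0.08309591 0.10562902] 0.06085388008313464
0.03 19 [0.474 0.077 0.031] [0.493 0.091 0.04 ]
0.04 25 [0.473 0.075 0.04 ] [0.488 0.09  0.049]
0.05 29 [0.477 0.077 0.05 ] [0.491 0.091 0.06 ]
0.06 18 [0.479 0.074 0.06 ] [0.488 0.089 0.07 ]
0.07 15 [0.478 0.078 0.07 ] [0.488 0.085 0.079]
0.08 8 [0.48  0.079 0.08 ] [0.488 0.085 0.089]
0.11 5 [0.457 0.069 0.118] [0.5   0.089 0.12 ]
0.12 122 [0.452 0.044 0.12 ] [0.502 0.115 0.13 ]
0.13 290 [0.451 0.04  0.13 ] [0.517 0.126 0.14 ]
0.14 67 [0.464 0.039 0.14 ] [0.499 0.129 0.149]
0.15 71 [0.468 0.039 0.15 ] [0.503 0.128 0.16 ]
0.16 66 [0.469 0.04  0.16 ] [0.5   0.129 0.17 ]
0.17 62 [0.469 0.041 0.17 ] [0.498 0.127 0.18 ]
0.18 71 [0.467 0.04  0.18 ] [0.503 0.129 0.19 ]
0.19 63 [0.468 0.041 0.19 ] [0.501 0.128 0.2  ]
0.2 55 [0.463 0.041 0.2  ] [0.501 0.126 0.21 ]
0.21 38 [0.464 0.04  0.21 ] [0.501 0.128 0.22 ]
0.22 55 [0.44  0.004 0.222] [0.505 0.163 0.23 ]
0.23 215 [0.434 0.004 0.23 ] [0.533 0.163 0.24 ]
0.24 308 [0.437 0.004 0.24 ] [0.532 0.163 0.25 ]
0.25 144 [0.435 0.004 0.25 ] [0.513 0.163 0.26 ]
```

View pics/s4.png

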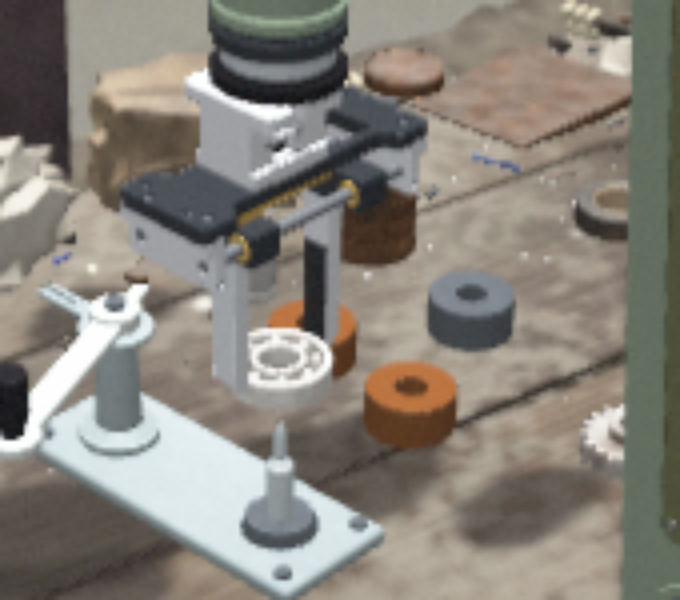

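The bearing is held level at crop (277,357), above the nose at (280,423). Next I'll compare its centre with the spindle in this same view.

```bash
cat >> h.py <<'E'
def heldring(f,g,ztop,d,x0,x1,y0,y1):
    "centre of a held ring's top face: LSQ circle on the boundary of depth-masked pixels"
E
python3 - <<'E'
from h import *
f=dict(np.load("f_s4.npz"));P,D,C=cloud(f);z=P[...,2]
m=(np.abs(P[...,0]-.4865)<.045)&(np.abs(P[...,1]-.0835)<.033)&(z>.1315)&(z<.142)
m&=f["color"].min(2)>110
ys,xs=np.where(m)
for zt in(.136,):
    q=np.array([onplane(D,C,x,y,zt)[:2] for x,y in zip(xs,ys)],np.float32)
    print("ring",cv2.minEnclosingCircle(q),(q.max(0)+q.min(0))/2,np.ptp(q,axis=0),len(q))
for u,v in((277,357),):
    print("bore",onplane(D,C,230+u/4,170+v/4,.136))
    print("bore top",onplane(D,C,299,259,.136),onplane(D,C,300,259,.136))
for u,v,zz in((299,276,.0865),(300,276,.0865),(300,277,.0865)):print("nose",onplane(D,C,u,v,zz))
# spindle midline per row
for v in range(276,296,2):
    k=np.where((z[v]>.03)&(np.hypot(P[v,:,0]-.4865,P[v,:,1]-.0835)<.02))[0]
    if len(k):print(v,k.min(),k.max(),np.nanmedian(z[v,k]).round(3))
E
```

```text
ring ((0.4821055829524994, 0.0862610712647438), 0.033939726650714874) [0.48149714 0.08476269] [0.06489319 0.06272727] 221
bore [0.48290048 0.08472168 0.136     ]
bore top [0.48290048 0.08472168 0.136     ] [0.48158861 0.0828373  0.136     ]
nose [0.48508259 0.08290035 0.0865    ]
nose [0.48374093 0.08097917 0.0865    ]
nose [0.48040488 0.08334106 0.0865    ]
276 299 300 0.086
278 298 301 0.081
280 298 301 0.076
282 298 301 0.071
284 297 302 0.062
286 296 302 0.059
288 296 302 0.054
290 296 302 0.048
292 296 302 0.043
294 297 302 0.037
```

>>> step_arm(motion=[[0,0,0,1,-1,-15,0.4],[0,0,0,1,-1,-30,0.4],[0,0,0,1,-1,-42,0.4],[0,0,0,1,-1,-50,0.4],[0,0,0,1,-1,-58,0.4],[0,0,0,1,-1,-66,0.4],[0,0,0,1,-1,-72,0.4],[0,0,0,1,-1,-72,0.4]])

```text
time_s: 12.6
tcp_pos: [0.4872, 0.0829, 0.0329]
ee_rot: [[0.984, 0.179, -0.001], [0.179, -0.984, 0.0], [-0.001, -0.0, -1.0]]
ft_force: [-0.0, 0.2, -1.5]
grip_width: 0.0607
grip_force: 30.0
```

>>> step_arm(motion=[[0,0,0,0,0,-8,0.4],[0,0,0,0,0,-16,0.4],[0,0,0,0,0,-21,0.4],[0,0,0,0,0,-24,0.4],[0,0,0,0,0,-25.5,0.4],[0,0,0,0,0,-26,0.4]])

```text
time_s: 13.35
tcp_pos: [0.4876, 0.0829, 0.0075]
ee_rot: [[0.984, 0.179, -0.0], [0.179, -0.984, -0.0], [-0.0, -0.0, -1.0]]
ft_force: [-0.9, 0.8, 1.0]
grip_width: 0.0606
grip_force: 30.0
```

>>> step_arm(motion=[[0,0,0,0,0,-0.5,0.4],[0,0,0,0,0,-0.5,0.8],[0,0,0,0,0,-0.5,1],[0,0,0,0,0,-0.5,1],[0,0,0,0,0,-0.5,1],[0,0,0,0,0,15,1],[0,0,0,0,0,50,1],[0,0,0,0,0,90,1],[0,0,0,20,-50,110,1],[0,0,0,50,-100,110,1],[0,0,0,80,-155,110,1],[0,0,0,105,-210,110,1],[0,0,0,120,-246,100,1],[0,0,0,120,-246,80,1],[0,0,0,120,-246,80,1]])

```text
time_s: 15.22
tcp_pos: [0.6053, -0.1618, 0.0852]
ee_rot: [[0.984, 0.179, -0.005], [0.179, -0.984, 0.003], [-0.004, -0.003, -1.0]]
ft_force: [-0.6, 0.6, -0.7]
grip_width: 0.094
grip_force: 0.0
```

```bash
python3 - <<'E'
from h import *
print(bot.state()["tcp_pos"])
for n in("top","scene"):
    f=imaging.grab_frame(n);P,D,C=cloud(f);z=P[...,2]
    m=(np.hypot(P[...,0]-.4865,P[...,1]-.0835)<.045)&(z>.030)&(z<.046)
    q=np.array([onplane(D,C,x,y,.038)[:2] for y,x in zip(*np.where(m))],np.float32)
    print(n,m.sum(),np.median(z[m]),cv2.minEnclosingCircle(q))
    m=(np.hypot(P[...,0]-.4865,P[...,1]-.0835)<.015)&(z>.076)
    print("nose",m.sum(),P[m].mean(0))
    m=(np.hypot(P[...,0]-.608,P[...,1]+.163)<.05)&(z>.024)&(z<.036)
    q=np.array([onplane(D,C,x,y,.03)[:2] for y,x in zip(*np.where(m))],np.float32)
    print(" sleeve",len(q),cv2.minEnclosingCircle(q) if len(q)>5 else 0)
E
```

```text
[ 0.60531658 -0.16176917  0.08517317]
top 560 0.03689031156749675 ((0.4866102337837219, 0.08449102938175201), 0.031245915219187737)
nose 14 [0.48701968 0.08225793 0.08272786]
 sleeve 0 0
scene 325 0.03570858742848746 ((0.4798233211040497, 0.08616583794355392), 0.035655777901411057)
nose 16 [0.48334319 0.08265924 0.08060733]
 sleeve 205 ((0.6014163494110107, -0.16101743280887604), 0.03374588117003441)
```

The bearing is home: top at z≈0.037, centred on the seat. Now the sleeve.

>>> step_arm(motion=[[0,0,0,0,0,-30,1],[0,0,0,0,0,-60,1],[0,0,0,0,0,-85,1],[0,0,0,0,0,-96,1],[0,0,0,0,0,-98,1],[0,0,0,0,0,-98,0.4],[0,0,0,0,0,-98,0.4],[0,0,0,0,0,-98,0.4],[0,0,0,0,0,-98,0.4],[0,0,0,0,0,-98,0.4],[0,0,0,0,0,-98,0.4]], newtons=40)

```text
time_s: 16.7
tcp_pos: [0.6083, -0.1639, -0.0099]
ee_rot: [[0.984, 0.179, 0.001], [0.179, -0.984, -0.001], [0.001, 0.002, -1.0]]
ft_force: [0.4, -2.3, 3.5]
grip_width: 0.0591
grip_force: 40.0
```

>>> step_arm(motion=[[0,0,0,0,0,5,0.4],[0,0,0,0,0,25,0.4],[0,0,0,0,0,60,0.4],[0,0,0,0,0,95,0.4],[0,0,0,-10,20,118,0.4],[0,0,0,-30,60,120,0.4],[0,0,0,-54,110,120,0.4],[0,0,0,-78,160,120,0.4],[0,0,0,-98,200,120,0.4],[0,0,0,-112,230,120,0.4],[0,0,0,-121,247,120,0.4],[0,0,0,-121,247,120,0.4],[0,0,0,-121,247,120,0.4]])

```text
time_s: 18.32
tcp_pos: [0.4874, 0.0831, 0.1097]
ee_rot: [[0.984, 0.178, 0.001], [0.178, -0.984, -0.001], [0.001, 0.001, -1.0]]
ft_force: [-0.0, 0.7, -2.4]
grip_width: 0.0593
grip_force: 40.0
```

```bash
python3 - <<'E'
from h import *
s=bot.state();print(s["tcp_pos"],s["ft_force"],s["grip_width"])
f=imaging.grab_frame("scene");P,D,C=cloud(f);z=P[...,2]
near=np.hypot(P[...,0]-.4855,P[...,1]-.0835)<.06
m=near&(z>.1)&(z<.155)&(f["color"].max(2)<150)&(np.ptp(f["color"].astype(int),axis=2)<60)
print("sleeve z range",np.percentile(z[m],[1,99]))
for v in range(255,275,2):
    k=np.where(m[v])[0]
    if len(k):print(v,k.min(),k.max(),(k.min()+k.max())/2)
for v in range(276,284,2):
    k=np.where((z[v]>.06)&(z[v]<.1)&near[v])[0]
    if len(k):print("nose",v,(k.min()+k.max())/2)
E
```

```text
[0.48744565 0.08305782 0.10971082] [-0.02949884  0.66298973 -2.3859374 ] 0.05931767019275526
sleeve z range [0.11967161 0.15399158]
255 292 311 301.5
257 292 311 301.5
259 291 311 301.0
261 289 311 300.0
263 286 311 298.5
265 287 311 299.0
267 288 310 299.0
269 290 307 298.5
271 297 300 298.5
nose 276 299.5
nose 278 299.5
nose 280 299.5
nose 282 299.5
```

>>> step_arm(motion=[[0,0,0,0,0,-15,0.4],[0,0,0,0,0,-30,0.4],[0,0,0,0,0,-42,0.4],[0,0,0,0,0,-50,0.4],[0,0,0,0,0,-56,0.4],[0,0,0,0,0,-62,0.4],[0,0,0,0,0,-66,0.4],[0,0,0,0,0,-66,0.4]])

```text
time_s: 19.38
tcp_pos: [0.4872, 0.0829, 0.0433]
ee_rot: [[0.984, 0.179, 0.001], [0.179, -0.984, -0.002], [0.001, 0.002, -1.0]]
ft_force: [2.2, -4.8, -4.0]
grip_width: 0.0592
grip_force: 40.0
```

>>> step_arm(motion=[[0,0,0,0.4,-0.8,-2,0.4],[0,0,0,0.6,-1.0,-6,0.4],[0,0,0,0.6,-1.0,-11,0.4],[0,0,0,0.6,-1.0,-14,0.4],[0,0,0,0.6,-1.0,-15.5,0.4],[0,0,0,0.6,-1.0,-15.5,0.4]])

```text
time_s: 20.12
tcp_pos: [0.4873, 0.0829, 0.028]
ee_rot: [[0.984, 0.179, -0.0], [0.179, -0.984, 0.0], [-0.0, -0.0, -1.0]]
ft_force: [-0.1, -3.0, 1.6]
grip_width: 0.0591
grip_force: 40.0
```

>>> step_arm(motion=[[0,0,0,0,0,0,0.8],[0,0,0,0,0,0,1],[0,0,0,0,0,0,1],[0,0,0,0,0,0,1],[0,0,0,0,0,15,1],[0,0,0,0,0,50,1],[0,0,0,-5,-20,80,1],[0,0,0,-16,-70,85,1],[0,0,0,-28,-125,85,1],[0,0,0,-41,-180,85,1],[0,0,0,-54,-225,85,1],[0,0,0,-54,-237,70,1],[0,0,0,-54,-237,60,1],[0,0,0,-54,-237,60,1]])

```text
time_s: 21.88
tcp_pos: [0.4323, -0.1521, 0.0864]
ee_rot: [[0.984, 0.18, -0.003], [0.18, -0.984, 0.002], [-0.002, -0.003, -1.0]]
ft_force: [-0.0, -0.1, -0.3]
grip_width: 0.0943
grip_force: 0.0
```

```bash
python3 - <<'E'
from h import *
print(bot.state()["tcp_pos"])
f=imaging.grab_frame("top");P,D,C=cloud(f);z=P[...,2]
m=(np.hypot(P[...,0]-.4865,P[...,1]-.0835)<.045)&(z>.06)&(z<.076)
q=np.array([onplane(D,C,x,y,.068)[:2] for y,x in zip(*np.where(m))],np.float32)
print(m.sum(),np.median(z[m]),cv2.minEnclosingCircle(q))
E
```

```text
[ 0.43226832 -0.15213241  0.08638476]
582 0.06833221801712774 ((0.4870679974555969, 0.08471168577671051), 0.030125783756375313)
```

The sleeve is home (top at z≈0.068). Now the gear.

>>> step_arm(motion=[[0,0,0,0,0,-30,1],[0,0,0,0,0,-60,1],[0,0,0,0,0,-85,1],[0,0,0,0,0,-98,1],[0,0,0,0,0,-102,1],[0,0,0,0,0,-102,1],[0,0,0,0,0,-102,0.4],[0,0,0,0,0,-102,0.4],[0,0,0,0,0,-102,0.4],[0,0,0,0,0,-102,0.4],[0,0,0,0,0,-102,0.4],[0,0,0,0,0,-102,0.4]], newtons=35)

```text
time_s: 23.42
tcp_pos: [0.4339, -0.1548, -0.0136]
ee_rot: [[0.984, 0.179, 0.001], [0.179, -0.984, -0.001], [0.001, 0.001, -1.0]]
ft_force: [-1.2, -2.2, 4.7]
grip_width: 0.0659
grip_force: 35.0
```

>>> step_arm(motion=[[0,0,0,0,0,5,0.4],[0,0,0,0,0,25,0.4],[0,0,0,0,0,60,0.4],[0,0,0,0,0,95,0.4],[0,0,0,5,20,118,0.4],[0,0,0,14,60,120,0.4],[0,0,0,25,110,120,0.4],[0,0,0,36,160,120,0.4],[0,0,0,46,200,120,0.4],[0,0,0,52,225,120,0.4],[0,0,0,54,236,120,0.4],[0,0,0,54,236,120,0.4],[0,0,0,54,236,120,0.4]])

```text
time_s: 25.05
tcp_pos: [0.4867, 0.081, 0.1055]
ee_rot: [[0.984, 0.178, -0.001], [0.178, -0.984, -0.0], [-0.001, 0.0, -1.0]]
ft_force: [-0.1, -0.3, -2.2]
grip_width: 0.0664
grip_force: 35.0
```

```bash
python3 - <<'E'
from h import *
s=bot.state();print(s["tcp_pos"],s["ft_force"],s["grip_width"])
f=imaging.grab_frame("scene");P,D,C=cloud(f);z=P[...,2];np.savez("f_s5.npz",**f)
c=f["color"][230:310,260:340,::-1];cv2.imwrite("pics/s5.png",cv2.resize(c,None,fx=7,fy=7,interpolation=cv2.INTER_CUBIC))
E
```

```text
[0.48670837 0.0810136  0.10552904] [-0.12751831 -0.3012345  -2.23108805] 0.06636444382538688
```

View pics/s5.png

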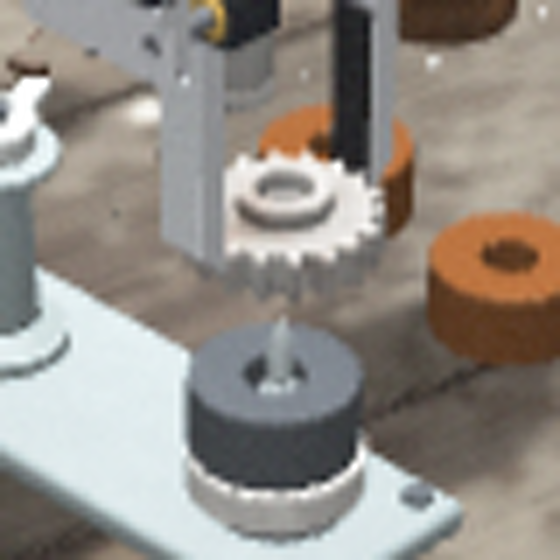

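The gear is held hub-up, with its bore centre at crop (287,186). The nose tip is at (281,320), and the stack below looks well seated.

```bash
python3 - <<'E'
from h import *
from scipy.ndimage import map_coordinates as mc
f=dict(np.load("f_s5.npz"));P,D,C=cloud(f)
def pl(u,v,z):
    d=np.array([mc(D[...,i],[[v],[u]],order=1)[0] for i in range(3)]);return C+d*(z-C[2])/d[2]
px=lambda a,b:(260+(a+.5)/7-.5,230+(b+.5)/7-.5)
z0=.1055+.0136
print("bore",pl(*px(287,186),z0+.024)); print("nose tip",pl(*px(281,318),.087)); print("sleeve bore top",pl(*px(276,370),.068))
print(P[256,300],P[252:262,296:306,2].round(3))
E
```

```text
bore [0.48177115 0.08115257 0.1431    ]
nose tip [0.48689074 0.07957432 0.087     ]
sleeve bore top [0.48506368 0.0828111  0.068     ]
[0.49023103 0.07672925 0.13734457] [[0.005 0.029 0.135 0.135 0.133 0.135 0.029 0.134 0.137 0.028]
 [0.145 0.143 0.143 0.146 0.143 0.139 0.139 0.141 0.143 0.133]
 [0.142 0.141 0.14  0.141 0.142 0.141 0.142 0.142 0.145 0.142]
 [0.14  0.143 0.139 0.137 0.14  0.139 0.139 0.139 0.143 0.141]
 [0.143 0.139 0.135 0.134 0.137 0.135 0.136 0.133 0.141 0.144]
 [0.146 0.136 0.136 0.134 0.133 0.135 0.132 0.136 0.144 0.141]
 [0.143 0.142 0.142 0.131 0.132 0.131   nan 0.141 0.141 0.142]
 [0.142 0.145 0.141 0.141 0.142 0.144 0.142 0.146 0.143 0.145]
 [0.14  0.14  0.14  0.14  0.142 0.141 0.142 0.138 0.14  0.139]
 [0.14  0.14  0.138 0.14  0.137 0.138 0.136 0.139 0.138 0.131]]
```

>>> step_arm(motion=[[0,0,0,2.2,0.5,-10,0.4],[0,0,0,2.2,0.5,-22,0.4],[0,0,0,2.2,0.5,-30,0.4],[0,0,0,2.2,0.5,-34,0.4],[0,0,0,2.2,0.5,-37,0.4],[0,0,0,2.2,0.5,-37,0.4]])

```text
time_s: 25.85
tcp_pos: [0.4894, 0.0824, 0.0687]
ee_rot: [[0.984, 0.179, -0.0], [0.179, -0.984, -0.0], [-0.0, -0.0, -1.0]]
ft_force: [-0.2, 0.4, -1.3]
grip_width: 0.0661
grip_force: 35.0
```

>>> step_arm(motion=[[0,0,0,0,0,-1.5,0.4],[0,0,0,0,0,-3,0.4],[0,0,0,0,0,-4.5,0.4],[0,0,0,0,0,-6,0.4],[0,0,0,0,0,-6,0.4]])

```text
time_s: 26.48
tcp_pos: [0.4893, 0.0824, 0.0627]
ee_rot: [[0.984, 0.179, -0.0], [0.179, -0.984, 0.0], [-0.0, -0.0, -1.0]]
ft_force: [0.4, 0.8, -1.7]
grip_width: 0.066
grip_force: 35.0
```

>>> step_arm(motion=[[0,0,0,0,0,-2,0.4],[0,0,0,0,0,-4,0.4],[0,0,0,0,0,-6,0.4],[0,0,0,0,0,-7.5,0.4],[0,0,0,0,0,-8.3,0.4],[0,0,0,0,0,-8.3,0.4]])

```text
time_s: 27.22
tcp_pos: [0.4895, 0.0824, 0.0546]
ee_rot: [[0.984, 0.179, 0.0], [0.179, -0.984, 0.0], [0.0, -0.0, -1.0]]
ft_force: [0.1, 0.7, -2.2]
grip_width: 0.0659
grip_force: 35.0
```

>>> step_arm(motion=[[0,0,0,0,0,-0.7,0.4],[0,0,0,0,0,-1.2,0.4],[0,0,0,0,0,-1.2,0.4]])

```text
time_s: 27.6
tcp_pos: [0.4898, 0.0824, 0.0543]
ee_rot: [[0.984, 0.179, 0.001], [0.179, -0.984, 0.0], [0.001, 0.0, -1.0]]
ft_force: [-2.2, 0.3, 4.9]
grip_width: 0.0662
grip_force: 35.0
```

>>> step_arm(motion=[[0,0,0,0,0,0,0.8],[0,0,0,0,0,0,1],[0,0,0,0,0,0,1],[0,0,0,0,0,0,1],[0,0,0,0,0,15,1],[0,0,0,0,0,50,1],[0,0,0,0,0,90,1],[0,0,0,0,0,116,1],[0,0,0,15,40,116,0.7],[0,0,0,35,90,116,0.6],[0,0,0,52,130,116,0.6],[0,0,0,58,143,116,0.6],[0,0,0,58,143,116,0.6]])

```text
time_s: 29.22
tcp_pos: [0.5475, 0.2255, 0.1697]
ee_rot: [[0.984, 0.18, 0.0], [0.18, -0.984, -0.001], [-0.0, 0.001, -1.0]]
ft_force: [0.4, -0.7, -0.4]
grip_width: 0.0563
grip_force: 0.0
```

```bash
python3 - <<'E'
from h import *
s=bot.state();print(s["tcp_pos"],s["grip_width"])
for n in("top","scene"):
    f=imaging.grab_frame(n);P,D,C=cloud(f);z=P[...,2]
    m=(np.hypot(P[...,0]-.4865,P[...,1]-.0835)<.05)
    for a,b,t in((.078,.0888,.084),(.0888,.1,.092)):
        k=m&(z>a)&(z<b);q=np.array([onplane(D,C,x,y,t)[:2] for y,x in zip(*np.where(k))],np.float32)
        print(n,t,k.sum(),np.median(z[k]),cv2.minEnclosingCircle(q))
    k=(np.hypot(P[...,0]-.548,P[...,1]-.226)<.03)&(z>.139)&(z<.152)
    if k.sum()>5:
        q=np.array([onplane(D,C,x,y,.146)[:2] for y,x in zip(*np.where(k))],np.float32);print(" knob",k.sum(),cv2.minEnclosingCircle(q))
E
```

```text
[0.54745466 0.22550747 0.16968076] 0.05627278130354485
top 0.084 538 0.08439905348366271 ((0.4877150058746338, 0.08405459672212601), 0.034435342997312546)
top 0.092 132 0.09233773656489858 ((0.4864075183868408, 0.07720309495925903), 0.026693271473050117)
 knob 93 ((0.5461969971656799, 0.22614088654518127), 0.012015165761113167)
scene 0.084 310 0.08326365093387406 ((0.4825443625450134, 0.08589297533035278), 0.03768857195973396)
scene 0.092 67 0.09149520450677046 ((0.4827703535556793, 0.08992303162813187), 0.02333488129079342)
 knob 57 ((0.5427026152610779, 0.2300010621547699), 0.014561854302883148)
```

The gear is home (rim top 0.0844, hub top 0.0923). Now the knob.

>>> step_arm(motion=[[0,0,0,0,0,-25,0.6],[0,0,0,0,0,-50,0.6],[0,0,0,0,0,-66,0.6],[0,0,0,0,0,-73,0.6],[0,0,0,0,0,-73,0.6],[0,0,0,0,0,-73,0.1],[0,0,0,0,0,-73,0.1],[0,0,0,0,0,-73,0.1],[0,0,0,0,0,-73,0.1],[0,0,0,0,0,-73,0.1],[0,0,0,0,0,-73,0.1]], newtons=15)

```text
time_s: 30.7
tcp_pos: [0.5478, 0.2252, 0.0966]
ee_rot: [[0.984, 0.179, 0.001], [0.179, -0.984, -0.0], [0.001, 0.0, -1.0]]
ft_force: [0.4, -0.6, 1.9]
grip_width: 0.0215
grip_force: 15.0
```

```bash
python3 - <<'E'
from h import *
from scipy.optimize import fsolve
s=bot.state();K=s["tcp_pos"][:2];print(s["tcp_pos"],s["grip_width"],s["ft_force"])
S=np.array([.4892,.0822])
# camera-frame cross-check
d=S-K;L=np.hypot(*d);m=(S+K)/2;n=np.array([-d[1],d[0]])/L;h=np.sqrt(.14**2-L*L/4)
for O in(m+n*h,m-n*h):
    if O[0]<.58:continue
    a0=np.arctan2(*(K-O)[::-1]);a1=np.arctan2(*(S-O)[::-1])%(2*np.pi);print("pivot",O,"angles",a0,a1,a1-a0)
    for k in range(0,17):
        a=a0+(a1-a0)*k/16;p=O+.14*np.array([np.cos(a),np.sin(a)])
        print(k,round(a-a0,3),((p-K)*1000).round(1))
E
```

```text
[0.54780319 0.22521491 0.09663509] 0.021499232322131048 [ 0.43304247 -0.57628284  1.91935818]
pivot [0.62652373 0.10944325] angles 2.1679482039106883 3.337436798314781 1.1694885944040925
0 0.0 [0. 0.]
1 0.073 [-8.2 -6.1]
2 0.146 [-16.  -12.7]
3 0.219 [-23.3 -19.9]
4 0.292 [-30.  -27.6]
5 0.365 [-36.2 -35.8]
6 0.439 [-41.7 -44.4]
7 0.512 [-46.6 -53.4]
8 0.585 [-50.8 -62.7]
9 0.658 [-54.4 -72.3]
10 0.731 [-57.2 -82.1]
11 0.804 [-59.3 -92.1]
12 0.877 [ -60.6 -102.3]
13 0.95 [ -61.2 -112.5]
14 1.023 [ -61.1 -122.7]
15 1.096 [ -60.2 -132.9]
16 1.169 [ -58.6 -143. ]
```

>>> step_arm(motion=[[0,0,0.073,-8.2,-6.1,0,0.1],[0,0,0.146,-16,-12.7,0,0.1],[0,0,0.219,-23.3,-19.9,0,0.1],[0,0,0.292,-30,-27.6,0,0.1],[0,0,0.365,-36.2,-35.8,0,0.1],[0,0,0.439,-41.7,-44.4,0,0.1],[0,0,0.512,-46.6,-53.4,0,0.1],[0,0,0.585,-50.8,-62.7,0,0.1],[0,0,0.658,-54.4,-72.3,0,0.1],[0,0,0.731,-57.2,-82.1,0,0.1],[0,0,0.804,-59.3,-92.1,0,0.1],[0,0,0.877,-60.6,-102.3,0,0.1],[0,0,0.95,-61.2,-112.5,0,0.1],[0,0,1.0,-61.1,-119,0,0.1],[0,0,1.023,-61.1,-122.7,0,0.1],[0,0,1.023,-61.1,-122.7,0,0.1]])

```text
time_s: 32.7
tcp_pos: [0.484, 0.1029, 0.0965]
ee_rot: [[0.36, 0.933, -0.005], [0.933, -0.36, 0.001], [-0.001, -0.005, -1.0]]
ft_force: [-6.1, 0.4, 6.8]
grip_width: 0.0214
grip_force: 15.0
```

```bash
python3 - <<'E'
from h import *
s=bot.state();print(s["tcp_pos"],s["grip_width"])
for n in("scene","top"):
    f=imaging.grab_frame(n);cv2.imwrite(f"pics/{n}6.png",cv2.resize(f["color"][170:310,220:380,::-1],None,fx=5,fy=4.28) if 0 else cv2.resize(f["color"][180:310,220:380,::-1],None,fx=4.5,fy=4.5))
    P,D,C=cloud(f);z=P[...,2]
    # bar: bright pixels at bar height between pivot and spindle
    r=np.hypot(P[...,0]-.6245,P[...,1]-.109);k=(r>.025)&(r<.115)&(z>.097)&(z<.110)&(P[...,0]<.61)
    q=P[k][:,:2].astype(np.float32)
    if len(q)>10:
        vx,vy,x0,y0=cv2.fitLine(q,cv2.DIST_HUBER,0,.01,.01).ravel();print(n,len(q),"bar dir deg",np.degrees(np.arctan2(vy,vx))%180)
E
```

```text
[0.48404723 0.10291943 0.09653663] 0.021386513778962928
scene 204 bar dir deg 3.9158583
```

View pics/scene6.png

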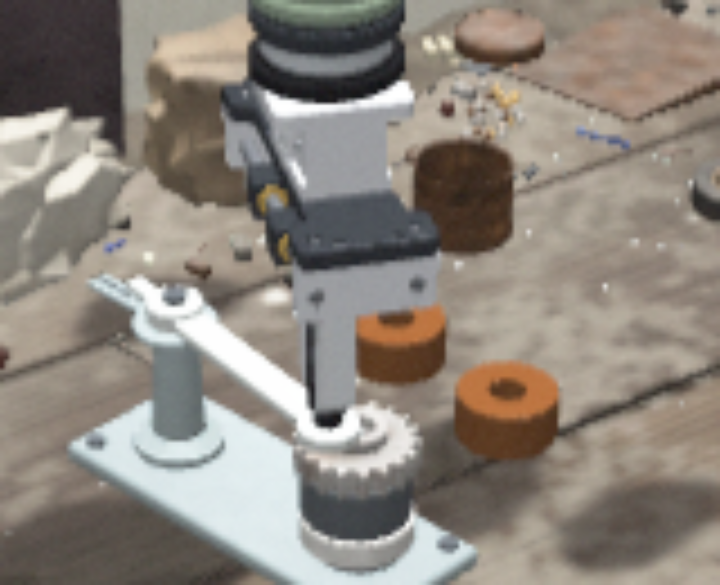

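The bar passes over the gear, with the knob at crop (328,415) just short of the hub. I'll advance about 0.13 rad.

>>> step_arm(motion=[[0,0,0.03,0.3,-4.5,0,0.1],[0,0,0.06,0.6,-9,0,0.1],[0,0,0.09,1.2,-13,0,0.1],[0,0,0.11,1.6,-16,0,0.1],[0,0,0.12,1.9,-17.5,0,0.1],[0,0,0.125,2,-18,0,0.1],[0,0,0.125,2,-18,0,0.1],[0,0,0.125,2,-18,0,0.1]])

```text
time_s: 33.8
tcp_pos: [0.4858, 0.085, 0.0965]
ee_rot: [[0.24, 0.971, -0.005], [0.971, -0.24, 0.0], [-0.001, -0.005, -1.0]]
ft_force: [-7.1, -0.3, 7.6]
grip_width: 0.0212
grip_force: 15.0
```

```bash
python3 - <<'E'
from h import *
s=bot.state();print(s["tcp_pos"],s["grip_width"],s["ft_force"])
f=imaging.grab_frame("scene");P,D,C=cloud(f);z=P[...,2]
r=np.hypot(P[...,0]-.6245,P[...,1]-.109);k=(r>.025)&(r<.115)&(z>.097)&(z<.110)&(P[...,0]<.61)
q=P[k][:,:2].astype(np.float32);vx,vy,x0,y0=cv2.fitLine(q,cv2.DIST_HUBER,0,.01,.01).ravel();print(len(q),"bar",np.degrees(np.arctan2(vy,vx))%180)
k=(abs(P[...,0]-.55)<.16)&(abs(P[...,1]-.1)<.1)&(abs(z-.012)<.004)
b=cv2.imwrite("pics/sc7.png",cv2.resize(f["color"][220:310,230:340,::-1],None,fx=6,fy=6,interpolation=cv2.INTER_CUBIC))
q=np.array([onplane(D,C,x,y,.012)[:2] for y,x in zip(*np.where(k))],np.float32)
f=dict(np.load("f_top.npz"));P,D,C=cloud(f);c=f["color"].astype(int)
m=((c.min(2)>120)&(c[...,2]>=c[...,0]+3)&(abs(P[...,2]-.012)<.01)).astype(np.uint8);m[:,:240]=0;m[:,305:]=0;m[:200]=0;m[305:]=0
n,l,st,_=cv2.connectedComponentsWithStats(m);j=1+np.argmax(st[1:,4])
q=np.array([onplane(D,C,x,y,.012)[:2] for y,x in zip(*np.where(l==j))],np.float32);print("plate",cv2.minAreaRect(q))
E
```

```text
[0.48578635 0.08502989 0.09648037] 0.02120470735560798 [-7.10355274 -0.2978076   7.6436298 ]
210 bar 9.355983
plate ((0.5521495938301086, 0.09643927216529846), (0.2273356020450592, 0.08999471366405487), 11.40042495727539)
```

>>> step_arm(motion=[[0,0,0.01,0.2,-1.2,0,0.1],[0,0,0.018,0.4,-2.4,0,0.1],[0,0,0.018,0.4,-2.4,0,0.1],[0,0,0.018,0.4,-2.4,0,0.1],[0,0,0.018,0.4,-2.4,0,0.5],[0,0,0.018,0.4,-2.4,0,0.5],[0,0,0.018,0.4,-2.4,0,0.5],[0,0,0.018,0.4,-2.4,0,0.5],[0,0,0.018,0.4,-2.4,20,0.5],[0,0,0.018,0.4,-2.4,60,0.5],[0,0,0.018,0.4,-12,100,0.5],[0,0,0.018,0,-60,110,0.5],[0,0,0.018,0,-120,110,0.5],[0,0,0.018,0,-180,110,0.5],[0,0,0.018,0,-220,110,0.5],[0,0,0.018,0,-220,110,0.5]])

```text
time_s: 35.85
tcp_pos: [0.4882, -0.1378, 0.2062]
ee_rot: [[0.228, 0.974, 0.0], [0.974, -0.228, -0.0], [-0.0, 0.0, -1.0]]
ft_force: [0.0, 0.7, -0.1]
grip_width: 0.0469
grip_force: 0.0
```

```bash
python3 - <<'E'
from h import *
s=bot.state();print(s["time_s"],s["tcp_pos"])
f=imaging.grab_frame("top");P,D,C=cloud(f);z=P[...,2]
cv2.imwrite("pics/t8.png",cv2.resize(f["color"][170:310,220:330,::-1],None,fx=4.2,fy=4.2,interpolation=cv2.INTER_CUBIC))
r=np.hypot(P[...,0]-.6245,P[...,1]-.109);k=(r>.02)&(r<.12)&(z>.098)&(z<.110)&(P[...,0]<.61)
q=np.array([onplane(D,C,x,y,.1035)[:2] for y,x in zip(*np.where(k))],np.float32);vx,vy,_,_=cv2.fitLine(q,cv2.DIST_HUBER,0,.01,.01).ravel();print(len(q),"bar",np.degrees(np.arctan2(vy,vx))%180)
print("knob",ring(P,D,C,276,272,.146,20))
print("gear",[round(float(np.median(z[(np.hypot(P[...,0]-.487,P[...,1]-.084)<.034)&(z>a)&(z<b)])),4) for a,b in((.075,.0885),)])
E
```

```text
35.85 [ 0.48822149 -0.13781081  0.20624921]
464 bar 10.814261
knob {'circ': array([0.4869, 0.0839, 0.0219]), 'bbox': array([0.4871, 0.0839], dtype=float32), 'ext': array([0.0198, 0.0215], dtype=float32), 'ztop': 0.1459, 'n': 101}
gear [0.0844]
```

View pics/t8.png

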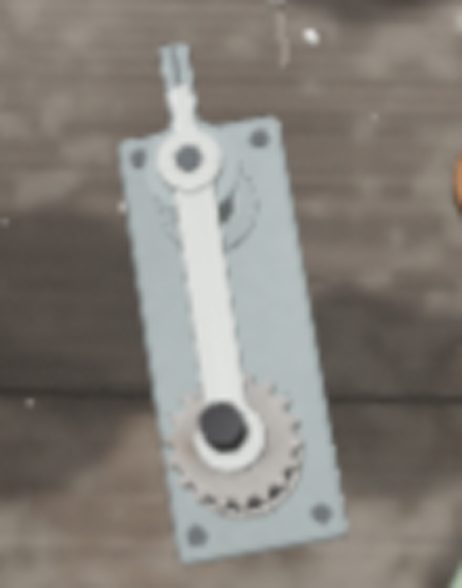

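The top view shows the bar at 10.8° against the plate at 11.4°. The knob is over the spindle (crop 222,425) and the tail is on the index line (177,65).

```bash
python3 -c "
from rig import bot
print(bot.hand_in())"
```

```text
the job is handed in; nothing more can be done
None
```

The job is handed in at about 36 s: bearing, sleeve and gear all measured home on the spindle, and the gauge arm measured about 0.01 rad from the index line, approached from the parked side only; no verdict came back.

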